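# Seat the white stage plate in the light base

## Robot

A 6-joint arm with a two-finger parallel gripper is mounted at the origin on the work surface. World frame = base frame: x ahead of the robot, y to its left, z up, the work surface at z = 0. Lengths are in mm, angles in rad, forces in N, time in s.
With the tool pointing down it reaches from about 300 to 775 mm from the base axis. Payload 14.6 kg.
Tool frame: the origin (TCP) lies on the centre line of the jaws, within the pads' length; the fingertips stand 19 mm ahead of it and the grasp point (between the pads) is the TCP (bot.tip_reach is the distance from the TCP to the fingertips, in mm); y points along the fingers, x is the direction in which the jaws open and shut, and the axes are right-handed (so a half turn about y gives the same grasp; the last joint's range is limited). The gripper opens to 85 mm and grips with 20 to 120 N. Pads are 22 mm wide; open, the fingers measure 114 mm over their backs; the gripper's body (76 mm by 85 mm) begins 54 mm behind the grasp point. The pads swing forward as they close: fully open they stand 13 mm farther back than shut.
Start: joints at [1.095, 0.3, 1.521, -0, 1.321, -0.067], TCP at [218.626, 504.67, 250.281] pointing down, gripper open.
Joint ranges: [-3.03, 3.03], [-0.79, 2.21], [0.23, 2.52], [-1.04, 4.18], [0, 3.07], [-2.55, 2.55]. Speed limits (rad/s): [2.22, 2.22, 2.57, 3.14, 3.14, 3.14].

## Interface

Orientations are given as a unit quaternion [w, x, y, z].
In Python, from rig import bot gives the robot as it stands. Calls block until the motion is done:
- bot.move_to(position, orientation): joint-space move of the TCP to a pose.
- bot.servo_line(position, attitude=None, speed=150, until_force=None): straight line of the TCP; attitude=None keeps the orientation; speed is the mean speed in mm/s. With until_force (N) it stops when the force on the tool has changed by that much, and returns True; else False.
- bot.move_joints(angles): joint-space move.
- bot.move_gripper(opening, grip_force=None): finger opening in mm; grip_force is the grip in N (None keeps the last); returns when the fingers have stopped.
- bot.dwell(seconds).
- bot.ik(position, orientation): joint angles nearest the present ones, or None.
- bot.read_state(): the state.
- bot.read_camera(name): name is "scene" or "top" or "wrist"; returns a dict with "image" (384x512x3 uint8, blue, green, red), "depth" (384x512 float32, mm along the optical axis (not along the pixel's ray), 0 where there is no reading), "fovy" (degrees; the focal length in pixels is half the picture's height over the tangent of half this angle, whatever the lens; pixels are square), "cx", "cy" (the principal point, pixels), "k1" (the pictures are not rectified: a ray, as slopes to the right and down, at radius r is drawn at 1 + k1 r^2 times it, then the intrinsics apply), "eye" and "attitude" of the camera in the world; the wrist camera has in their place "mount" (4x4, takes a point from camera to tool coordinates, whose origin is the TCP and whose axes are the tool frame's). Camera axes: x right, y down, z forward; pixel columns grow to the right and rows downward; lengths in mm; the calibration is good to about 2 mm. A picture is of the moment at which its call begins: read the wrist's pose just before it.
A pose or a line that the arm cannot do raises bot.MotionError and nothing moves.
- bot.finish_job(): hands the job in, once; it reports no verdict.
The state is a dict: "clock": time; "joint_positions": joint angles; "qvel": joint speeds; "effort": joint torques, N m; "ee_pos": TCP position; "tool_rot": TCP orientation; "ft_force": force on the tool from outside, world axes, zero at the start; "moment": the same for the moment, N m; "grip_width": finger opening in mm.
Only numpy, scipy, OpenCV 4.12 (cv2) and the standard library are available. Lean on these libraries where they do the work, as an engineer would, in place of code of your own. Each camera call takes 0.05 s, during which the arm holds its last target. There are 200 camera calls.

## Task

Fit the white stage plate into the round recess of the microscope light base: tilt it so that its edge slips under the red clip first, then level it until it lies flat on the floor of the recess, and let go. Leave the amber plate where it is.

Things in the scene. Friction and masses are not known exactly. Their poses are not given: they have to be found in the camera images.
- plate_white: loose white disc, the plate to fit: 90 mm across, 8 mm thick, about 110 g, flat on the bench, with a black grip bar on the centre of its top: 32 mm long (plate x), 14 mm thick (plate y), rising 28 mm above the disc (bar top 36 mm above the underside). Origin: centre of the underside; z is its upward normal. It may sit at any turn about z in the recess.
- plate_amber: loose amber-orange plate, same shape, size and black grip bar as the white one; a bystander that stays where it is. Origin: centre of the underside; axes as for the white plate.
- seat (a point): centre of the floor of the round recess (108 mm across, 10 mm deep, floor 35 mm above the bench) in the middle of the top of the fixed grey light base, a block 220 mm (x) by 200 mm (y), 45 mm high, at a varying place and yaw. z up; x points away from the red clip, which stands on the -x side, roughly towards the robot.
- clip_tip (a point): underside of the free end of the fixed, rigid red clip: a strip 26 mm wide, 3 mm thick, reaching 22 mm over the recess from its -x edge. The point is 32 mm from the recess axis, 18 mm above its floor; the clip's top is 11 mm above the base's top, its foot ends 72 mm from the axis. Axes as for the seat. The plate cannot go in level: it must tilt, clip-side edge down, to go under.
Things that resemble listed ones, but are neither listed nor needed, are in the scene too. What is shaped like the plate_white but green is not meant.

How it is judged:
By the outcome, as a careful person would: the job done as asked, in the order asked, and still so for the second after the job is handed in, with the robot touching nothing.
It also fails if it takes over 40 s, if anything falls off the work surface, if the arm or the gripper's body presses on something with over 40 N, if the wrist force passes 120 N, or if a joint passes its speed limit or range.

## Working session

There is one attempt and no reset: what is moved stays moved. The work goes in short steps, each a Python script; the robot and the scene stay as the last script left them, time stands still between calls to the robot, and variables do not carry over. Pictures are saved under pics/ and viewed, and the job is handed in when it is done.

```bash
ls; mkdir -p pics
cat > h.py <<'E'
import numpy as np, cv2
from rig import bot
from scipy.spatial.transform import Rotation as R
def rot(q): return R.from_quat([q[1],q[2],q[3],q[0]])
def quat(r): q=r.as_quat(); return [float(q[3]),float(q[0]),float(q[1]),float(q[2])]
def cam(name):
    s=bot.read_state(); c=bot.read_camera(name)
    if 'mount' in c:
        T=np.eye(4);T[:3,:3]=rot(s['tool_rot']).as_matrix();T[:3,3]=s['ee_pos'];T=T@np.array(c['mount'])
        c['R'],c['e']=T[:3,:3],T[:3,3]
    else: c['R'],c['e']=rot(c['attitude']).as_matrix(),np.array(c['eye'])
    return c
def rays(c,px):
    f=c['image'].shape[0]/2/np.tan(np.radians(c['fovy'])/2)
    K=np.array([[f,0,c['cx']],[0,f,c['cy']],[0,0,1.]])
    u=cv2.undistortPoints(np.array(px,float).reshape(-1,1,2),K,np.array([c['k1'],0,0,0.])).reshape(-1,2)
    return np.c_[u,np.ones(len(u))]
def plane(c,px,z):
    d=rays(c,px)@c['R'].T
    return c['e']+d*((z-c['e'][2])/d[:,2])[:,None]
def cloud(c):
    h,w=c['depth'].shape; v,u=np.mgrid[:h,:w]
    return (rays(c,np.c_[u.ravel(),v.ravel()])*c['depth'].reshape(-1,1)@c['R'].T+c['e']).reshape(h,w,3)
E
python3 - <<'E'
from h import *
for n in ('top','scene','wrist'):
    c=cam(n); cv2.imwrite(f'pics/{n}0.png',c['image']); print(n,c['e'],c['R'].round(2).tolist(),c['k1'],c['fovy'])
    np.save(n+'0.npy',c,allow_pickle=True)
s=bot.read_state();print(s['tool_rot'],s['clock'],s['grip_width'],bot.tip_reach)
E
```

```text
pics
top [ 340.99825522  -91.97784379 1073.20669232] [[-0.01, -0.98, 0.18], [-1.0, 0.01, 0.02], [-0.02, -0.18, -0.98]] -0.13650831735156863 49.34135648464541
scene [1045.96975553  359.83519043  619.7992035 ] [[-0.68, 0.45, -0.58], [0.73, 0.44, -0.52], [0.02, -0.77, -0.63]] 0.03264598902332742 52.89682329709886
wrist [149.96075238 534.18023481 373.71098903] [[0.4, 0.88, 0.27], [0.92, -0.38, -0.12], [-0.0, 0.29, -0.96]] -0.0017430570927419468 63.36871122234971
[-0.59095792  0.59121688  0.38783518 -0.38834934] 0.15 85.2510912349331 19.0
```

View pics/top0.png

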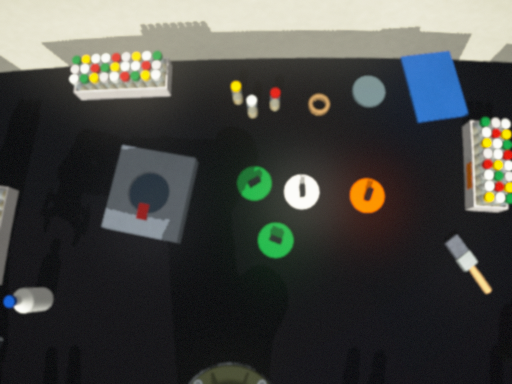

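View pics/scene0.png

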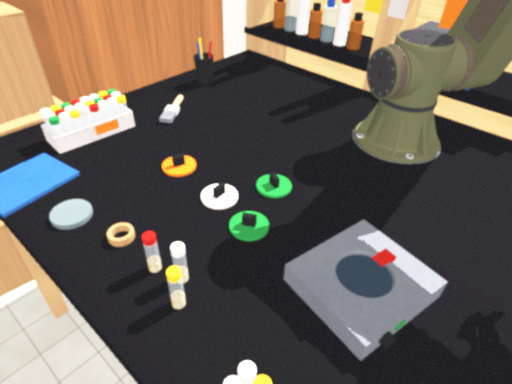

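View pics/wrist0.png

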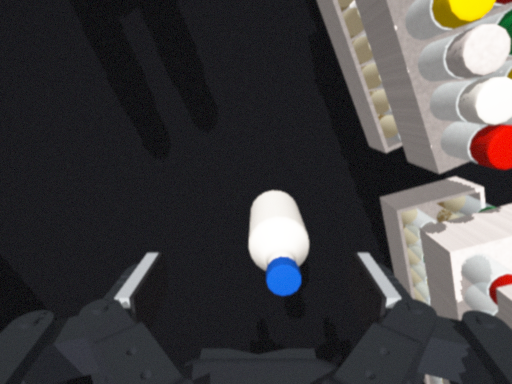

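Top view: white plate at about (301,191) with a nearly vertical bar, amber at (367,195), green discs at (255,183) and (276,240). The base is at (150,193), with its recess at (149,191) and the red clip at (143,211). I'll get coarse positions from this, then look from the wrist on the way.

```bash
cat >> h.py <<'E'
def blob(mask,near):
    n,l,st,ce=cv2.connectedComponentsWithStats(mask.astype(np.uint8))
    k=[i for i in range(1,n) if st[i,4]>15]; 
    i=min(k,key=lambda i:np.hypot(*(ce[i]-near))-0.05*st[i,4]**.5); return l==i
def masks(c):
    im=c['image'].astype(int); b,g,r=im[...,0],im[...,1],im[...,2]
    white=(im.min(2)>170)&(im.max(2)-im.min(2)<40); red=(r>120)&(g<70)&(b<70)
    return white,red
def tool(xdir,down):   # tool attitude: jaws along xdir, fingers along down
    y=np.array(down,float);y/=np.linalg.norm(y); x=np.array(xdir,float); x-=y*(x@y); x/=np.linalg.norm(x)
    return R.from_matrix(np.c_[x,y,np.cross(x,y)])
E
python3 - <<'E'
from h import *
c=np.load('top0.npy',allow_pickle=True).item()
w,r=masks(c)
def hull(m):
    p=max(cv2.findContours(m.astype(np.uint8),0,1)[0],key=cv2.contourArea); return p
W=blob(w,(301,191)); (ex,ey),ax,_=cv2.fitEllipse(hull(W)); P=plane(c,[[ex,ey]],8)[0]; print('white',P,ax)
bar=blob((c['image'].max(2)<90)&(np.hypot(*(np.indices(w.shape)[::-1]-np.array([ex,ey])[:,None,None]))<14),(301,188))
v,u=np.nonzero(bar); B=plane(c,np.c_[u,v],30)[:,:2]; e,V=np.linalg.eigh(np.cov(B.T)); print('bar',B.mean(0),V[:,1],e)
X=cloud(c); h=X[...,2]; m=r&(np.hypot(X[...,0]-X[211,143,0],X[...,1]-X[211,143,1])<40)
print('clip',np.median(X[m],0),m.sum())
top=(abs(h-45)<5); top=blob(top,(150,215)); v,u=np.nonzero(top); 
q=cv2.minAreaRect(X[top][:,:2].astype(np.float32)); print(q)
print(X[191,149],X[195,180],X[185,149])
print(bot.read_state()['clock'])
E
```

```text
white [ 558.76144035 -185.38800914    8.        ] (33.596168518066406, 34.19791793823242)
bar [ 558.48749278 -185.57531544] [-0.99895482  0.04570851] [ 4.37377216 66.51375892]
clip [503.92339012 216.46748813  56.14752816] 138
((555.3941650390625, 206.52005004882812), (203.67572021484375, 221.95159912109375), 78.77991485595703)
[558.85734595 206.73205215  36.50381916] [545.78617541 123.7530086   44.4656661 ] [575.32931462 208.23819239  33.57823964]
0.15
```

Run:
```python
from h import *
a=np.radians(-11.2); sy=np.array([-np.sin(a),np.cos(a),0])
T0=rot(bot.read_state()['tool_rot']).as_matrix(); print(T0.round(2).tolist())
for s in (1,-1):
    print('seat',s,bot.ik([555,206,250],quat(tool(s*sy,[0,0,-1]))),'plate',bot.ik([558,-185,250],quat(tool([0.046*s,s,0],[0,0,-1]))))
s=-1 if True else 1
q=[(sg,bot.ik([555,206,250],quat(tool(sg*sy,[0,0,-1])))) for sg in (1,-1)]
q=[x for x in q if x[1] is not None]; sg=min(q,key=lambda x:abs(x[1][5]))[0]
bot.move_to([555,206,250],quat(tool(sg*sy,[0,0,-1])))
c=cam('wrist');np.save('w1.npy',c,allow_pickle=True);cv2.imwrite('pics/w1.png',c['image'])
q=[(sg,bot.ik([558,-185,250],quat(tool([0.046*sg,sg,0],[0,0,-1])))) for sg in (1,-1)]
q=[x for x in q if x[1] is not None]; sg=min(q,key=lambda x:abs(x[1][5]))[0]
bot.move_to([558,-185,230],quat(tool([0.046*sg,sg,0],[0,0,-1])))
c=cam('wrist');np.save('w2.npy',c,allow_pickle=True);cv2.imwrite('pics/w2.png',c['image'])
s=bot.read_state();print(s['clock'],s['ee_pos'],s['ft_force'],sg)
```

```text
[[0.4, -0.0, -0.92], [0.92, -0.0, 0.4], [-0.0, -1.0, 0.0]]
seat 1 [ 2.93545629e-01  3.94181108e-01  1.39543898e+00 -4.44089210e-16
  1.35197257e+00 -1.08177382e+00] plate [-3.82435931e-01  3.84869859e-01  1.40825715e+00 -4.44089210e-16
  1.34846565e+00 -1.90726466e+00]
seat -1 [ 2.93545629e-01  3.94181108e-01  1.39543898e+00 -4.44089210e-16
  1.35197257e+00  2.05981883e+00] plate [-3.82435931e-01  3.84869859e-01  1.40825715e+00 -4.44089210e-16
  1.34846565e+00  1.23432799e+00]
3.8917 [ 558.17285688 -184.51631526  230.02846359] [-0.26736893  0.47071229 -0.18103097] -1
```

View pics/w1.png

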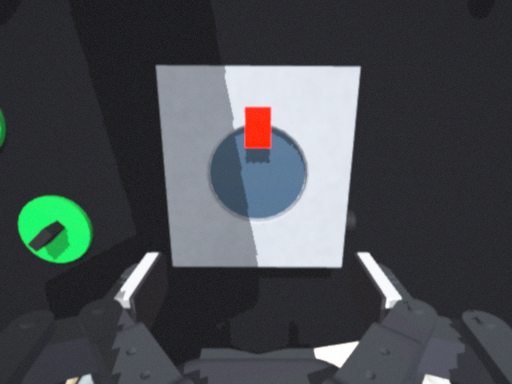

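View pics/w2.png

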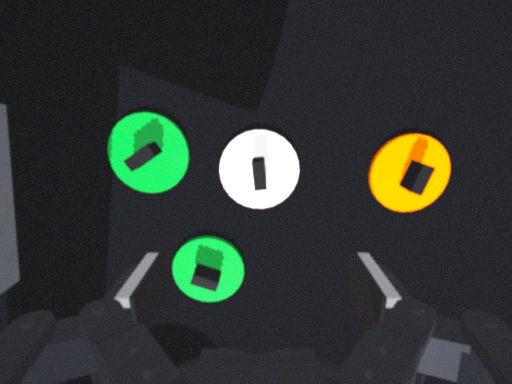

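w1 shows the base with its recess around (258,172) and the red clip at (258,128). w2 shows the white plate at (259,168) with its bar at (259,173).

Run:
```python
from h import *
c=np.load('w1.npy',allow_pickle=True).item(); im=c['image'].astype(int); X=cloud(c); h=X[...,2]
ok=c['depth']>0
inb=ok&(h>25)&(np.hypot(X[...,0]-555,X[...,1]-206)<150)
m=blob(inb&(h>40)&(h<50),(200,172)); print('top z',np.median(h[m]))
q=cv2.minAreaRect(X[m][:,:2].astype(np.float32)); print('base depth',q)
blue=(im[...,0]-im[...,2]>18)&(np.hypot(np.indices(h.shape)[1]-258,np.indices(h.shape)[0]-172)<60)
cv2.imwrite('pics/blue.png',blue*255)
p=max(cv2.findContours(blue.astype(np.uint8),0,1)[0],key=cv2.contourArea); hp=cv2.convexHull(p)
P=plane(c,hp.reshape(-1,2),45)[:,:2]; A=np.c_[2*P,np.ones(len(P))]
s=np.linalg.lstsq(A,(P**2).sum(1),rcond=None)[0]; r=np.sqrt(s[2]+s[0]**2+s[1]**2); res=np.hypot(*(P-s[:2]).T)-r
print('recess@45',s[:2],r,abs(res).max())
print('floor z',np.median(h[160:200,230:290][blue[160:200,230:290]]))
_,red=masks(c); red=blob(red,(258,128)); v,u=np.nonzero(red); Pr=plane(c,np.c_[u,v],56); q=cv2.minAreaRect(Pr[:,:2].astype(np.float32)); print('clip',q,np.median(h[red]), cv2.boxPoints(q).tolist())
c=np.load('w2.npy',allow_pickle=True).item(); X=cloud(c);h=X[...,2]; im=c['image']
yy,xx=np.indices(h.shape); near=np.hypot(xx-259,yy-169)<46
g=near&(im.min(2)>70); p=max(cv2.findContours(g.astype(np.uint8),0,1)[0],key=cv2.contourArea)
e=cv2.fitEllipse(cv2.convexHull(p)); print('white',plane(c,[e[0]],8),e)
k=near&(c['depth']>0)&(h>28)&(h<45); q=cv2.minAreaRect(X[k][:,:2].astype(np.float32)); print('bar',q,np.median(h[k]),k.sum(),X[k].mean(0))
g=near&(h>3)&(h<20)&(c['depth']>0); print('disc z',np.median(h[g]))
dk=blob((im.max(2)<80)&near&(np.hypot(xx-259,yy-169)<30),(259,173)); v,u=np.nonzero(dk);B=plane(c,np.c_[u,v],30)[:,:2];w,V=np.linalg.eigh(np.cov(B.T));print('dark bar',B.mean(0),V[:,1])
```

```text
top z 45.19578984785795
base depth ((555.3439331054688, 206.16329956054688), (201.04931640625, 220.7168731689453), 78.46601867675781)
recess@45 [553.8787624  207.87674043] 53.31715503440577 3.5113623811368626
floor z 35.830128959778335
clip ((505.2806091308594, 216.34848022460938), (25.11399269104004, 38.1628303527832), 78.88169860839844) 56.17602130664304 [[484.1358947753906, 207.70672607421875], [521.5824584960938, 200.34759521484375], [526.42529296875, 224.990234375], [488.978759765625, 232.349365234375]]
white [[ 561.62293455 -186.49365074    8.        ]] ((258.8041076660156, 168.70236206054688), (81.04271697998047, 81.71092987060547), 92.28131866455078)
bar ((560.5570678710938, -186.49327087402344), (32.08707046508789, 13.965048789978027), 3.07810115814209) 36.06058047817163 411 [ 561.46230109 -186.47564747   35.93790512]
disc z 8.180309354257474
dark bar [ 561.81169789 -186.41071751] [-0.99916273 -0.04091253][ WARN:0@0.593] global loadsave.cpp:1063 imwrite_ Unsupported depth image for selected encoder is fallbacked to CV_8U.
```

View pics/blue.png

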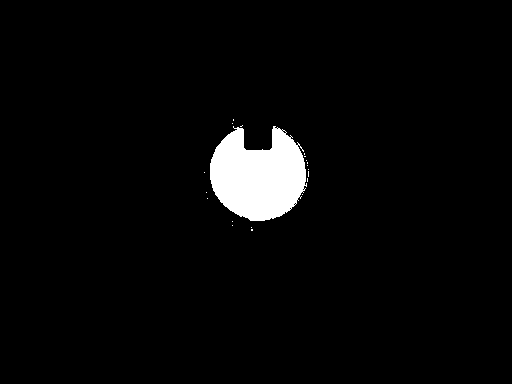

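```bash
cat >> h.py <<'E'
SEAT=np.array([555.2,206.3,35.]); A=np.radians(-11.4)
SX=np.array([np.cos(A),np.sin(A),0]); SY=np.array([-np.sin(A),np.cos(A),0]); Z=np.array([0,0,1.])
G=31.
def pose(px,pz,t,sg,off=(0,0)):
    """tool pose for the plate with low bottom corner at seat (px,pz), tilt t deg; off = plate centre in (d,SY) from TCP axis"""
    t=np.radians(t); d=np.cos(t)*SX+np.sin(t)*Z; n=-np.sin(t)*SX+np.cos(t)*Z
    p=SEAT+px*SX+pz*Z+45*d+G*n-off[0]*d-off[1]*SY
    return p.tolist(),quat(tool(sg*SY,-n))
E
python3 - <<'E'
from h import *
for sg in (1,-1):
    for a in ((-22,60,16),(-22,3,16),(-48,3,16),(-48,0,0)):
        q=bot.ik(*pose(*a,sg)); print(sg,a,None if q is None else q.round(2))
sg=-1
b=np.radians(2.7); q=quat(tool([sg*-np.sin(b),sg*np.cos(b),0],[0,0,-1])); p=np.array([561.2,-186.5,0])
bot.move_gripper(50)
bot.move_to((p+[0,0,90]).tolist(),q)
hit=bot.servo_line((p+[0,0,G]).tolist(),speed=80,until_force=15); print('hit',hit)
bot.move_gripper(5,60); s=bot.read_state(); print(s['grip_width'],s['ee_pos'],s['ft_force'])
bot.servo_line((p+[0,0,130]).tolist(),speed=120)
s=bot.read_state(); print(s['grip_width'],s['ee_pos'],s['ft_force'],s['clock'])
c=cam('wrist');np.save('w3.npy',c,allow_pickle=True);cv2.imwrite('pics/w3.png',c['image'])
E
```

```text
1 (-22, 60, 16) [ 0.34  0.43  1.64 -0.19  0.83 -0.92]
1 (-22, 3, 16) [ 0.34  0.52  1.68 -0.21  0.72 -0.89]
1 (-48, 3, 16) [ 0.36  0.48  1.74 -0.23  0.7  -0.85]
1 (-48, 0, 0) [ 0.3   0.59  1.56 -0.    0.99 -1.08]
-1 (-22, 60, 16) [ 0.34  0.43  1.64 -0.19  0.83  2.22]
-1 (-22, 3, 16) [ 0.34  0.52  1.68 -0.21  0.72  2.25]
-1 (-48, 3, 16) [ 0.36  0.48  1.74 -0.23  0.7   2.29]
-1 (-48, 0, 0) [ 0.3   0.59  1.56 -0.    0.99  2.07]
hit False
13.192976157338869 [ 561.48654744 -186.64145074   31.57290228] [-0.47965701  0.41319575  5.55863866]
13.205158860691801 [ 560.83692776 -186.33945145  129.12943885] [-0.26672508 -0.75063469 -1.62826509] 7.225
```

View pics/w3.png

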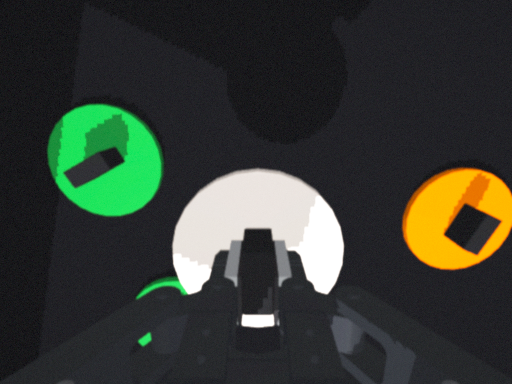

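Plate held (grip width 13.2, weight about right); disc outline centred near (258,250). I'll measure its centre relative to the tool, then move to above the recess.

```bash
cat >> h.py <<'E'
from scipy.optimize import least_squares
def heldoff(c):
    """centre of the held disc's top in tool coords, from its outline (r=45)"""
    M=np.array(c['mount']); im=c['image']; yy,xx=np.indices(im.shape[:2])
    m=blob((im.min(2)>110)&(np.ptp(im.astype(int),axis=2)<60),(258,220))
    p=max(cv2.findContours(m.astype(np.uint8),0,1)[0],key=cv2.contourArea).reshape(-1,2)
    hull=cv2.convexHull(p).reshape(-1,2); hull=hull[hull[:,1]<262]
    d=rays(c,hull)@M[:3,:3].T; e=M[:3,3]; P=e+d*((G-8-e[1])/d[:,1])[:,None]
    s=least_squares(lambda k:np.hypot(P[:,0]-k[0],P[:,2]-k[1])-45,[0,0],loss='soft_l1')
    return s.x,abs(s.fun).max(),len(P)
E
python3 - <<'E'
from h import *
c=np.load('w3.npy',allow_pickle=True).item(); o=heldoff(c); print(o)
T=rot(bot.read_state()['tool_rot']).as_matrix(); print('world offset of disc from TCP',T@[o[0][0],0,o[0][1]])
E
```

```text
(array([ 0.41934675, -0.4762076 ]), np.float64(0.5777661487966057), 29)
world offset of disc from TCP [-4.55957111e-01 -4.41280300e-01  4.32255313e-04]
```

```bash
sed -i 's/^G=31\./G=31.5/' h.py
python3 - <<'E'
from h import *
sg=-1
bot.move_to(*pose(-21,70,16,sg)); bot.dwell(.2)
p,q=pose(-21,4,16,sg)
print('down',bot.servo_line(p,q,speed=60,until_force=8)); bot.dwell(.2); s=bot.read_state(); print(np.array(s['ee_pos'])-p,s['ft_force'],s['grip_width'],s['clock'])
c=cam('scene');cv2.imwrite('pics/s1.png',cv2.resize(c['image'][180:370,260:470],None,fx=3,fy=3)); c=cam('wrist');cv2.imwrite('pics/w4.png',c['image'])
E
```

```text
down False
[0.11508568 0.04605353 0.2941927 ] [-0.55828276 -0.21874567 -1.1806874 ] 12.874427859827888 10.375
```

View pics/s1.png

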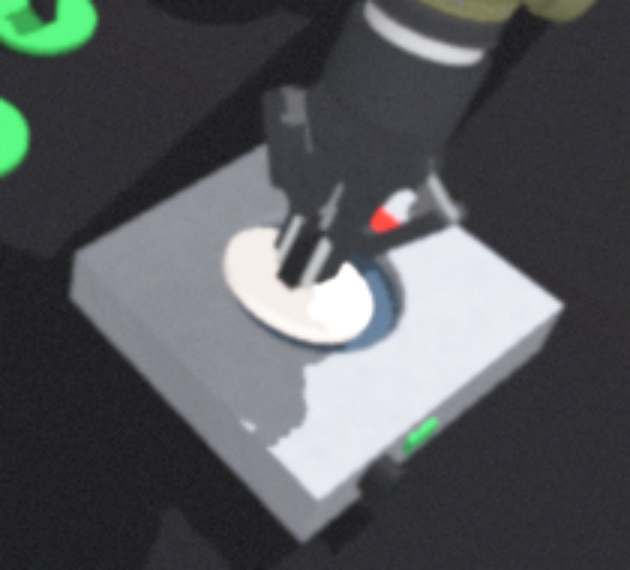

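View pics/w4.png

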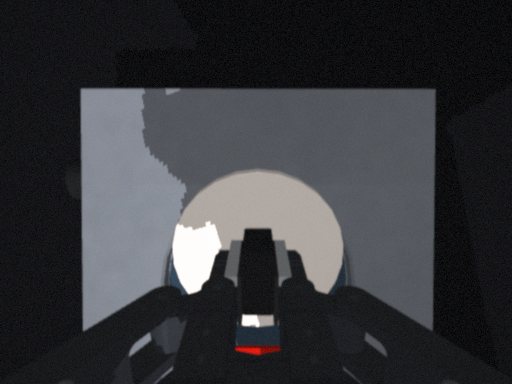

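The plate is tilted with its clip-side edge down in the recess, the red clip centred just behind it (258,350). Next: slide under the clip, then level by turning about the low edge.

Run:
```python
from h import *
sg=-1
def go(px,pz,t,f,v):
    p,q=pose(px,pz,t,sg); r=bot.servo_line(p,q,speed=v,until_force=f); s=bot.read_state()
    print((px,pz,t),r,(np.array(s['ee_pos'])-p).round(2),np.round(s['ft_force'],1),round(s['clock'],2)); return r
if not go(-21,3,16,8,30) and not go(-48,3,16,8,40):
    bot.dwell(.1); c=cam('scene');cv2.imwrite('pics/s2.png',cv2.resize(c['image'][180:370,260:470],None,fx=3,fy=3))
    for t in (12,8,4,0):
        if go(-48+(16-t)*.1,2.5,t,10,30): break
c=cam('wrist');cv2.imwrite('pics/w5.png',c['image'])
```

```text
(-21, 3, 16) False [-0.04 -0.01 -0.1 ] [-1.1 -0.1  0.6] 10.72
(-48, 3, 16) False [0.15 0.03 0.09] [ 0.4 -1.1 -0.7] 11.55
(-47.6, 2.5, 12) False [ 0.3  -0.29 -0.17] [ 0.4  0.1 -1. ] 12.0
(-47.2, 2.5, 8) False [ 0.06 -0.2  -0.19] [ 0.3 -0.5 -0.9] 12.29
(-46.8, 2.5, 4) False [ 0.02 -0.14 -0.18] [ 0.5 -0.1 -0.3] 12.57
(-46.4, 2.5, 0) False [-0.01 -0.13 -0.21] [-0.7  0.  -0.4] 12.86
```

```bash
python3 -c "
import cv2,numpy as np
a=cv2.imread('pics/s2.png');b=cv2.imread('pics/w5.png');cv2.imwrite('pics/m1.png',np.hstack([cv2.resize(a,(400,362)),cv2.resize(b,(400,362))]))"
```

```text
(no output)
```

View pics/m1.png

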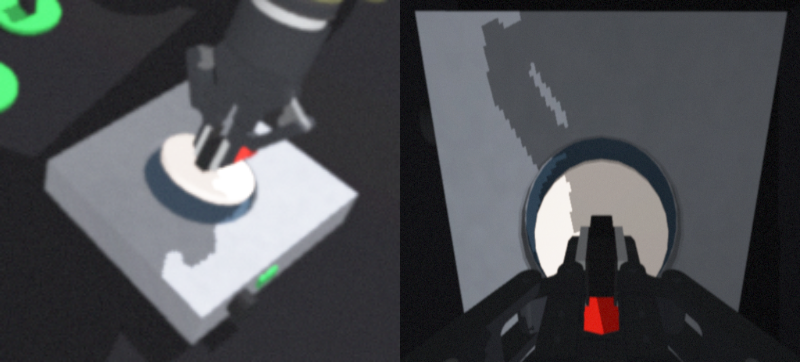

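The left view shows the edge under the clip while tilted; the right one shows the plate level in the recess. Now lower to contact, release, retreat.

Run:
```python
from h import *
sg=-1
p,q=pose(-46.4,-1.5,0,sg)
print(bot.servo_line(p,q,speed=8,until_force=4)); s=bot.read_state(); print(np.array(s['ee_pos'])-p,s['ft_force'])
bot.move_gripper(36); bot.dwell(.2); e=np.array(bot.read_state()['ee_pos'])
bot.servo_line((e+[0,0,60]).tolist(),speed=80)
bot.servo_line((e+[-40,0,220]).tolist(),speed=150); bot.dwell(.3)
s=bot.read_state(); print(s['ft_force'],s['clock'])
c=cam('wrist');np.save('w6.npy',c,allow_pickle=True);t=cam('top');np.save('t6.npy',t,allow_pickle=True)
cv2.imwrite('pics/m2.png',np.hstack([cv2.resize(c['image'],(400,300)),cv2.resize(t['image'],(400,300))]))
X=cloud(c);h=X[...,2];r=np.hypot(X[...,0]-SEAT[0],X[...,1]-SEAT[1]); im=c['image']
m=(c['depth']>0)&(im.min(2)>90)&(np.ptp(im.astype(int),axis=2)<60)&(r<50)&(h<60)
P=X[m]; k=np.linalg.lstsq(np.c_[P[:,:2]-SEAT[:2],np.ones(len(P))],P[:,2],rcond=None)[0]
print('disc top z',np.median(P[:,2]),'slope deg',np.degrees(k[:2]),'n',len(P))
cc,rr=cv2.minEnclosingCircle(P[:,:2].astype(np.float32)); d=np.array(cc)-SEAT[:2]; print('centre in seat',d@SX[:2],d@SY[:2],rr)
```

```text
True
[-0.06427431  0.08763272  1.56422328] [-0.20538501 -0.40220818  5.21857164]
[0.35805036 0.73579889 0.80289828] 16.3
disc top z 43.02326902158478 slope deg [-0.53626648 -0.2859163 ] n 4489
centre in seat 0.041228446543310815 0.09048853685275635 49.979087829589844
```

View pics/m2.png

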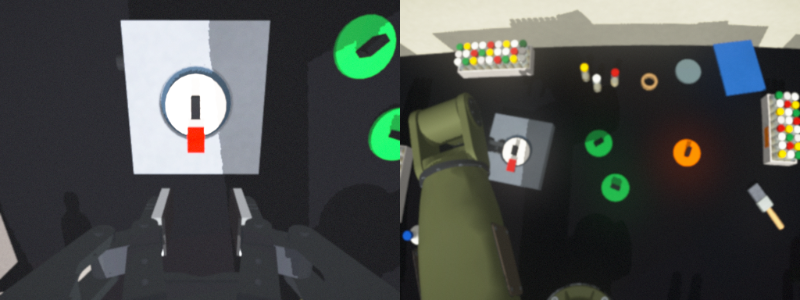

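```bash
python3 -c "
from rig import bot
print(bot.finish_job(), bot.read_state()['clock'])"
```

```text
the job is handed in; nothing more can be done
the job is handed in; nothing more can be done
```

The white plate is in the recess with its edge under the red clip, released, and the job is handed in. I gripped it by its bar, tilted it 16° clip-side down, slid it under the clip without contact, levelled it, and lowered it until it touched. I then opened the gripper and backed away.

**Last checks:**
- **Flatness:** the disc top reads 43.0 mm, which is the 35 mm floor plus the 8 mm plate. The fitted slope is about 0.5°, within depth noise.
- **Robot:** it is clear of everything, with a wrist force under 1.2 N. The clock stood at 16.3 s.
- **Other plates:** the amber and green plates look unmoved in the top view. I checked this by eye only.
- **Failed check:** my automatic estimate of the plate's centre was invalid. It picked up pixels out to its crop limit (50 mm radius instead of 45). That the plate is centred and under the clip rests on the pictures and the height reading.

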